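# Set a plate capacitor to its mark and hold the dielectric sheet snugly between the plates

### The arm

A 6-joint arm with a two-finger parallel gripper is mounted at the origin on a cart in front of the work surface, level with it; the furniture and walls round the work are solid. World frame = base frame: x ahead of the robot, y to its left, z up, the work surface at z = 0. Lengths are in m, angles in rad, forces in N, time in s.
With the tool pointing down it reaches from about 0.35 to 0.85 m from the base axis. Payload 8.1 kg.
Tool frame: the origin (TCP) lies on the centre line of the jaws, within the pads' length; the fingertips stand 22 mm ahead of it and the grasp point (between the pads) lies 3 mm ahead of it (manip.tip_reach is the distance from the TCP to the fingertips, in m); z points along the fingers, x is the direction in which the jaws open and shut, and the axes are right-handed (so a half turn about z gives the same grasp; the last joint's range is limited). The gripper opens to 93 mm and grips with 3 to 60 N. Pads are 15 mm wide; open, the fingers measure 128 mm over their backs; the gripper's body (75 mm by 188 mm) begins 65 mm behind the grasp point.
Start: joints at [-1.186, 0.13, 1.488, -0, 1.523, -0.085], TCP at [0.272, -0.535, 0.241] pointing down, gripper open.
Joint ranges: [-2.96, 2.96], [-0.89, 2.26], [0.02, 2.5], [-1.34, 4.48], [0, 2.73], [-2.66, 2.66]. Speed limits (rad/s): [2.39, 2.39, 2.79, 3.14, 3.14, 3.14].

### API

Orientations are given as a rotation vector (axis times angle).
In Python, from rig import readout, read_camera, camera_params, manip gives the robot as it stands.
- The arm moves only by the tool arm_command, never from a script. Its argument "plan" is a list of rows, each a list of 3 entries, a list of its own where there are three numbers: the finger opening in cm, from 0 to 9.3, then the shift along the world's x, y, z in cm, then the turn, a rotation vector about the world's x, y, z in rad. A call has 1 to 12 rows; each row shifts and turns the pose as measured when the row begins; what a row does not reach is not made up. A row lasts 1/12 s, in which the tool goes at most 41.7 mm and 7.16 degrees, less where a joint would pass 70% of its speed; a pose out of reach is approached as far as the arm can. A call with a gripper value outside its range is refused whole. The fingers move at their own pace and stop on an object; the grip force is fixed at half the most. Time passes only in rows, so rows that do not move let the fingers close. It gives the time, the measured TCP pose, the force and the opening at its end, in the units of the state.
- readout.sense(): the state, without advancing time (a new reading comes with each control period).
- read_camera(name): name is "scene" or "top" or "wrist"; returns the picture (480x640x3 uint8, blue, green, red); there is no depth.
- camera_params(name): a dict with "fx", "fy", "cx", "cy" (pixels), "k1" (the pictures are not rectified: a ray, as slopes to the right and down, at radius r is drawn at 1 + k1 r^2 times it, then the intrinsics apply), "position" and "attitude" of the camera in the world; the wrist camera has in their place "hand_eye" (4x4, takes a point from camera to tool coordinates, whose origin is the TCP and whose axes are the tool frame's). Camera axes: x right, y up, looking along -z (the intrinsics and any distortion apply to the point x, -y, -z); pixel columns grow to the right and rows downward; lengths in m; the calibration is good to about 2 mm. A picture is of the moment at which its call begins: read the wrist's pose just before it. camera_params takes no time and is no camera call.
- manip.sign_off(): hands the job in, once; it reports no verdict.
The state is a dict: "clock": time; "joint_pos": joint angles; "qd": joint speeds; "effort": joint torques, N m; "tcp_pos": TCP position; "eef_rot": TCP orientation; "ft_force": force on the tool from outside, world axes, zero at the start; "ft_torque": the same for the moment, N m; "finger_gap": finger opening in m.
Only numpy, scipy, OpenCV 4.12 (cv2) and the standard library are available. Lean on these libraries where they do the work, as an engineer would, in place of code of your own. Each camera call takes 0.05 s, during which the arm holds its last target. There are 200 camera calls.

### The job

Set up the plate capacitor for a reading with its dielectric half inserted. First slide the moving plate by its upright grip along the rail until the pointer on the carriage stands in line with the tip of the rider clamped on the rail; then take the thinner of the two sheets from the wooden rack and slide it, without forcing it, straight down and centred between the two spring-backed plates until it drags snugly on both and the line across the sheet is level with their flared top edges. Finish holding the sheet by its black grip at that depth without letting go, and leave the thick sheet, the timer and the flask alone.

Things in the scene. Friction and masses are not known exactly. Their poses are not given: they have to be found in the camera images.
- capacitor: Plate capacitor on an aluminium rail (44 mm wide, 295 mm long, top at z 26 mm) with two dark feet; fixed to the table. Origin on the table under the middle of the gap as it is when set to the mark; z up, y along the rail, pointing from the moving plate to the fixed plate (the rail runs from y = -225 to +70 mm), x across the rail (the scale and rider are on its -x side, toward the robot). Highest point: the plates' lips, z 108 mm.
- gap_mouth (a point): Point midway between the flared top edges of the two plates when the carriage is at the mark: (0, 0, 108) mm in the capacitor's frame, same axes as the capacitor. The sheet goes in straight down here, its faces parallel to the plates (sheet y along capacitor y, either way round). Mouth between the lips 15 mm wide, narrowing over the top 14 mm (25 degrees from upright) to the gap.
- rider (a point): Tip of the small dark steel rider with a brass screw clamped on the front of the rail: (-26, -70, 29) mm in the capacitor's frame. Marks the setting.
- pointer (a point): Tip of the light pointer on the front of the carriage, just above the rail; at the mark when it has the same capacitor y as the rider's tip.
- carriage (a joint): Slide of the carriage that bears the moving plate, in m: 0 fully open, growing along capacitor +y toward the fixed plate; 0.080 at the rider's mark, where the gap is 2.5 mm; hard stop at 0.0828. The gap is 2.5 mm + (0.080 - value). Stays where it is left; moving it takes about 8 N.
- slider_grip (a point): Top centre of the carriage's upright grip, a grey fin 12 mm thick along the rail (y), 36 mm wide (x); its top is at z 100 mm and it can be gripped from above over its upper 45 mm. It lies at capacitor y = -188 mm + carriage value. Free space beside it along the rail: 52 mm on the plate side (to the ends of the plate's guide pins, 62 mm up; the black upright behind them is 80 mm high, its brass terminal 89 mm), open on the other.
- plate_fixed: The plate at the +y end, aluminium, 80 mm wide (x), 3 mm thick, from z 38 to 108 mm, its upper 14 mm flared away from the gap as a lead-in; its face is at capacitor y = +1.25 mm. It is spring-backed: gives up to 7 mm away from the gap, about 0.9 N at first touch and 0.45 N more per mm. Same origin and axes as the capacitor at rest.
- plate_moving: The other plate, a mirror image on the carriage, spring-backed in the same way; its face is at capacitor y = -1.25 mm when the carriage is at the mark. Origin at the capacitor's origin when the carriage is at the mark and the plate unpressed.
- thin_sheet: The thin dielectric sheet, to be used: grey blade 60 mm wide (x), 8 mm thick (y), 75 mm tall, with a rounded lower edge; above it a black shoulder bar 96 x 11 x 12 mm (z 75 to 87) and a black grip tab 44 mm wide, 11 mm thick, z 84 to 122 mm. 60 to 130 g. Origin at the middle of its lower edge, z up. Hangs in the rack by its shoulders, lower edge 15 mm above the table.
- depth_line (a point): Middle of the dark line engraved across the blade of the thin sheet, 40 mm above its lower edge.
- sheet_grip (a point): Centre of the thin sheet's grip tab, 109 mm above its lower edge; pinch the tab across its 11 mm thickness (sheet y) from above.
- thick_sheet: The other sheet in the rack, same height and widths but blade 15 mm and bar and tab 20 mm thick; not wanted. Origin at the middle of its lower edge.
- sheet_rack: Low wooden rack, 100 mm (x) by 150 mm (y), fixed: two upright cheeks across x = -41 and +41 mm, 10 mm thick, 98 mm high, with notches at y = -40 and +40 mm (24 mm wide, floor at z 90 mm), in which the two sheets hang by their shoulders, in either order, lengthwise along the rack's x. Origin under its centre, on the table.
- timer: Small white digital timer, 24 x 62 x 56 mm, standing behind the capacitor; bystander. Origin at its underside.
- flask: Round glass flask, 95 mm wide, 152 mm high, to the right; bystander. Origin at its underside.

How it is judged:
On the way, in this order (a step that is already met when the one before it is completed fails the run):
1. the carriage stands at the rider's mark (within 2 mm) while the thin sheet still hangs in the rack (value of joint carriage between 0.078 and 0.082 m and distance of thin_sheet from where it was at the start of the episode below 0.02 m), for 0.3 s.
2. the thin sheet is lifted out of the rack, at least 60 mm up (z of thin_sheet in the frame of sheet_rack above 0.075 m and contact force between the fingers and thin_sheet above 1 N), for 0.1 s.
At the end, for the whole second after the job is handed in: Carriage within 2 mm of the mark; thin sheet gripped (over 2 N), still, its line within 6 mm of the height of the plates' top edges and 10 mm of their middle sideways, upright and parallel to the plates within 0.12 rad, pressed by each plate with over 0.6 N (value of joint carriage between 0.078 and 0.082 m and z of depth_line in the frame of gap_mouth between -0.006 and 0.006 m and x of depth_line in the frame of gap_mouth between -0.01 and 0.01 m and angle between thin_sheet's own z axis and vertical below 0.12 rad and angle between the y axis of thin_sheet and the y axis of capacitor, either way round below 0.12 rad and contact force between thin_sheet and plate_fixed above 0.6 N and contact force between thin_sheet and plate_moving above 0.6 N and contact force between the fingers and thin_sheet above 2 N and linear speed of thin_sheet below 0.01 m/s); the arm keeps its last pose, push and grip.
It fails at once if the sheet is forced: more than 40 N between it and the capacitor (contact force between thin_sheet and capacitor above 40 N).
It fails at once if the thick sheet is displaced by more than 25 mm (distance of thick_sheet from where it was at the start of the episode above 0.025 m).
It fails at once if the timer is displaced by more than 25 mm (distance of timer from where it was at the start of the episode above 0.025 m).
It fails at once if the flask is displaced by more than 25 mm (distance of flask from where it was at the start of the episode above 0.025 m).
It also fails if it takes over 61 s, if anything falls off the work surface, if the arm or the gripper's body presses on something with over 40 N, if the wrist force passes 120 N, or if a joint passes its speed limit or range.

## Working session

There is one attempt and no reset: what is moved stays moved. The work goes in short steps, Python scripts to look and compute and a tool call to move; the robot and the scene stay as the last step left them, time stands still between calls to the robot, and variables do not carry over. Pictures are saved under pics/ and viewed, about 8 in all and at most 12, crops included, and the job is handed in when it is done.

Besides the shell and the picture viewer there is one more tool, called after "Request:" in YAML: its name, and indented under it one key for each argument. arm_command: Moves the arm, as the interface text tells. Its arguments: {"type":"object","properties":{"plan":{"type":"array"}},"required":["plan"]}

```bash
mkdir -p pics; cat > h.py <<'E'
import numpy as np, cv2
from scipy.spatial.transform import Rotation as R
from rig import readout, read_camera, camera_params, manip
def snap(name,fn):
    s=readout.sense(); im=read_camera(name); cv2.imwrite('pics/'+fn,im); return s,im
def cam(name,s=None):
    p=camera_params(name)
    if 'hand_eye' in p:
        T=np.eye(4);T[:3,:3]=R.from_rotvec(s['eef_rot']).as_matrix();T[:3,3]=s['tcp_pos'];M=T@np.array(p['hand_eye']);return p,M[:3,3],M[:3,:3]
    a=np.array(p['attitude'])
    Rm=a if a.shape==(3,3) else (R.from_rotvec(a).as_matrix() if a.size==3 else R.from_quat(a).as_matrix())
    return p,np.array(p['position']),Rm
def at_z(c,uv,z):
    p,o,Rm=c; x=(uv[0]-p['cx'])/p['fx'];y=(uv[1]-p['cy'])/p['fy']
    d=np.array([x,y]);u=d.copy()
    for _ in range(20): u=d/(1+p['k1']*(u@u))
    r=Rm@np.array([u[0],-u[1],-1]); return o+r*(z-o[2])/r[2]
def proj(c,P):
    p,o,Rm=c; q=Rm.T@(np.array(P)-o); u=np.array([q[0],-q[1]])/-q[2]; u=u*(1+p['k1']*(u@u)); return u*[p['fx'],p['fy']]+[p['cx'],p['cy']]
E
python3 - <<'E'
from h import *
s,_=snap('scene','s1.png');snap('top','t1.png')
print(s)
for n in('scene','top','wrist'):print(camera_params(n))
E
```

```text
{'clock': 0.0, 'joint_pos': array([-1.18638022e+00,  1.31149181e-01,  1.48927190e+00, -3.39365810e-06,
        1.52298829e+00, -8.54151887e-02]), 'qd': array([-1.29709952e-03, -8.56863417e-04, -1.60608856e-03, -3.96365557e-05,
       -1.83142297e-04,  9.49373535e-04]), 'effort': array([-1.54310095e-03, -5.59829056e+01, -4.91760671e+01,  7.69675942e-02,
        3.52845923e-02, -1.24258358e-04]), 'tcp_pos': array([ 0.27145508, -0.53449401,  0.23959862]), 'eef_rot': array([-2.67657433e+00,  1.64279885e+00,  2.29827259e-03]), 'ft_force': array([0.03801619, 0.48941212, 1.08509942]), 'ft_torque': array([-0.02693104,  0.02234376,  0.00650877]), 'finger_gap': 0.0928134887178977}
{'fx': 496.7583831074153, 'fy': 496.7583831074153, 'cx': 306.88013245620056, 'cy': 238.55140810060516, 'k1': 0.025278675509150025, 'position': array([0.14264134, 0.81477857, 0.91921897]), 'attitude': array([ 0.25891919, -1.13215284, -2.46220966])}
{'fx': 533.9248971675738, 'fy': 533.9248971675738, 'cx': 321.2589629063618, 'cy': 225.86562157844133, 'k1': -0.03493348826784192, 'position': array([ 0.48498272, -0.00466279,  1.31382349]), 'attitude': array([ 0.05806467, -0.07454168, -1.54306024])}
{'fx': 364.6720087350163, 'fy': 364.6720087350163, 'cx': 316.38196558436374, 'cy': 246.44097617410114, 'k1': -0.008270627930072638, 'hand_eye': array([[ 9.99996692e-01, -2.52270006e-03,  5.02254422e-04,
         3.86376685e-04],
       [-2.27937331e-03, -9.59575534e-01, -2.81442000e-01,
        -7.96824329e-02],
       [ 1.19194480e-03,  2.81439924e-01, -9.59578110e-01,
        -1.45195714e-01],
       [ 0.00000000e+00,  0.00000000e+00,  0.00000000e+00,
         1.00000000e+00]])}
```

View pics/t1.png

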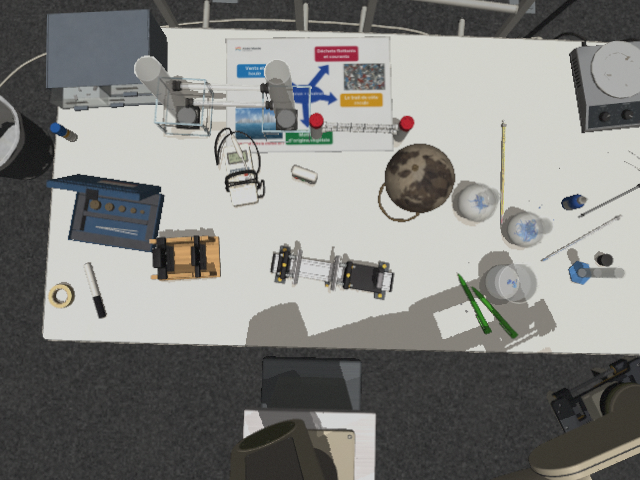

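View pics/s1.png

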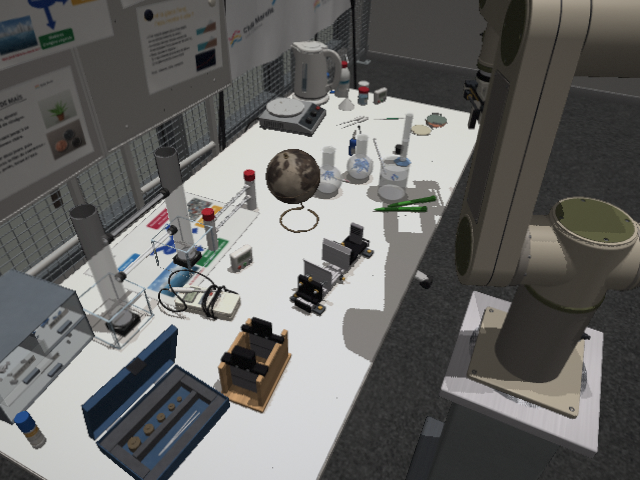

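The top view shows the capacitor around (335,270), with the fixed plate on the left and the carriage on the right. The rack is at (187,258), holding the two sheets at u≈172 and 197. The scene view agrees. Next I'll enlarge both views.

```bash
python3 - <<'E'
from h import *
t=cv2.imread('pics/t1.png');s=cv2.imread('pics/s1.png')
a=cv2.resize(t[228:308,140:400],None,fx=3,fy=3,interpolation=cv2.INTER_CUBIC)
b=cv2.resize(s[310:410,210:300],None,fx=3,fy=3,interpolation=cv2.INTER_CUBIC)
c=cv2.resize(s[215:320,280:385],None,fx=3.3,fy=3.3,interpolation=cv2.INTER_CUBIC)
o=np.zeros((600,800,3),np.uint8);o[:240,:780]=a;o[245:545,:270]=b;o[245:245+c.shape[0],300:300+c.shape[1]]=c
cv2.imwrite('pics/z1.png',o)
E
```

```text
(no output)
```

View pics/z1.png

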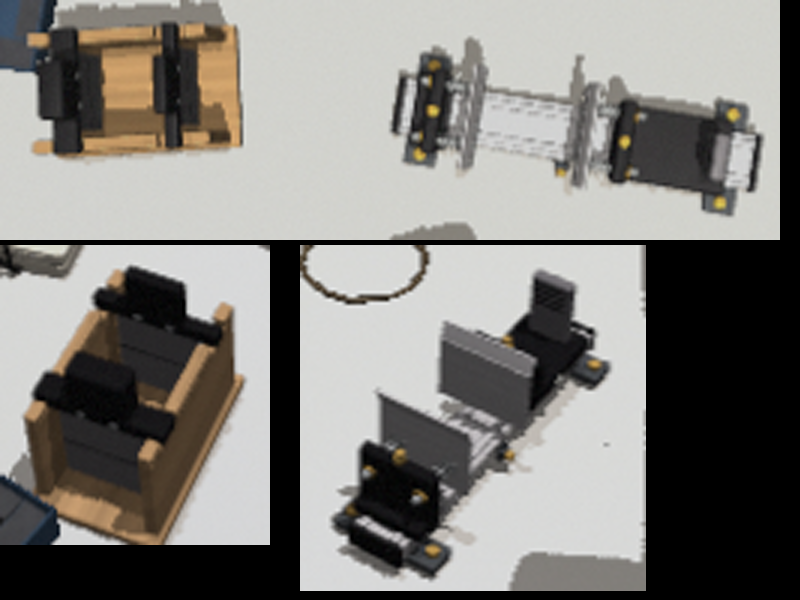

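```bash
python3 - <<'E'
from h import *
c=cam('top')
f=lambda u,v:(140+u/3,228+v/3)
for n,uv,z in [('fin',(720,157),.1),('ftL',(434,65),.015),('ftL2',(420,157),.015),('ftR',(735,113),.015),('ftR2',(720,202),.015),('rider',(562,170),.03),
 ('lipF top',(483,55),.108),('lipF bot',(466,165),.108),('lipM top',(590,75),.108),('lipM bot',(580,185),.108),
 ('thin bar top',(172,26),.087),('thin bar bot',(173,146),.087),('thinbarL',(164,125),.087),('thinbarR',(180,125),.087),
 ('thickbarL',(52,125),.087),('thickbarR',(80,125),.087),('rack',(241,26),0),('rackb',(241,147),0)]:
  print(n,at_z(c,f(*uv),z).round(4))
E
```

```text
fin [ 0.468  -0.1525  0.1   ]
ftL [0.535  0.0705 0.015 ]
ftL2 [0.4605 0.0794 0.015 ]
ftR [ 0.5026 -0.1744  0.015 ]
ftR2 [ 0.4307 -0.1635  0.015 ]
rider [ 0.4535 -0.035   0.03  ]
lipF top [0.5399 0.0285 0.108 ]
lipF bot [0.4572 0.0388 0.108 ]
lipM top [ 0.527  -0.0524  0.108 ]
lipM bot [ 0.4446 -0.0469  0.108 ]
thin bar top [0.5567 0.2681 0.087 ]
thin bar bot [0.4651 0.2632 0.087 ]
thinbarL [0.4809 0.2708 0.087 ]
thinbarR [0.4812 0.2586 0.087 ]
thickbarL [0.4785 0.3564 0.087 ]
thickbarR [0.4791 0.335  0.087 ]
rack [0.5633 0.2308 0.    ]
rackb [0.4644 0.2267 0.    ]
```

Request:
arm_command:
  plan:
    - [9.3, [0, 0, 4], [0, 0, 0]]
    - [9.3, [0, 1, 4], [0, 0, 0]]
    - [9.3, [1.5, 3.5, 0], [0, 0, -0.06]]
    - [9.3, [1.8, 3.5, 0], [0, 0, -0.06]]
    - [9.3, [1.8, 3.5, 0], [0, 0, -0.06]]
    - [9.3, [1.8, 3.5, 0], [0, 0, -0.06]]
    - [9.3, [1.8, 3.5, 0], [0, 0, -0.06]]
    - [9.3, [1.8, 3.5, 0], [0, 0, -0.06]]
    - [9.3, [1.8, 3.5, 0], [0, 0, -0.06]]
    - [9.3, [1.8, 3.5, 0], [0, 0, -0.06]]
    - [9.3, [1.8, 3.5, 0], [0, 0, -0.06]]
    - [9.3, [1.8, 3.5, -2], [0, 0, -0.06]]

```text
clock: 1.1
tcp_pos: [0.4459, -0.165, 0.3002]
eef_rot: [-2.017, 2.392, 0.004]
ft_force: [1.0, -0.5, 0.5]
finger_gap: 0.0933
```

```bash
python3 - <<'E'
from h import *
s,im=snap('wrist','w1.png');np.save('w1.npy',[s],allow_pickle=True)
c=cam('wrist',s);print(s['tcp_pos'],c[1],c[2][:,2]);
for P in [(.468,-.1525,.1),(.4975,.0257,.108),(.463,-.0405,.029)]:print(proj(c,P))
E
```

```text
[ 0.4458608  -0.1650201   0.30017585] [ 0.52339065 -0.17956536  0.44580871] [ 0.27097373 -0.05791752  0.96084276]
[302.63824099 205.70619807]
[111.12735367 207.45818072]
[211.87567541 215.27117451]
```

View pics/w1.png

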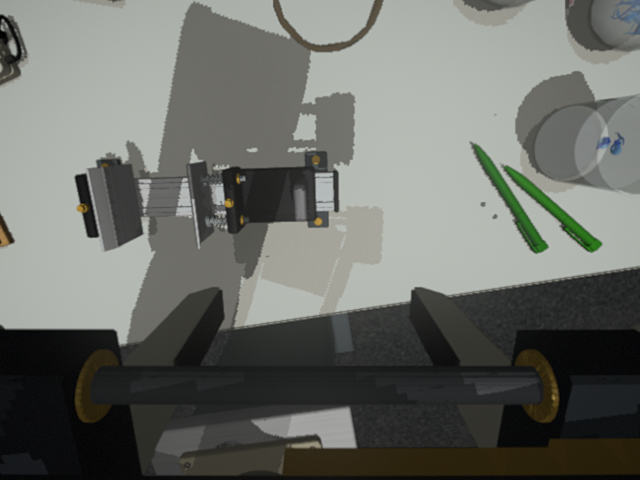

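```bash
python3 - <<'E'
from h import *
t=cv2.imread('pics/w1.png')[140:260,70:350]
cv2.imwrite('pics/z2.png',cv2.resize(t,(784,336),interpolation=cv2.INTER_CUBIC))
E
```

```text
(no output)
```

View pics/z2.png

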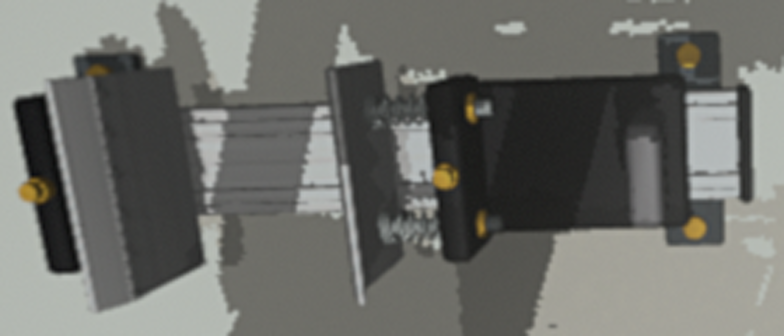

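```bash
python3 - <<'E'
from h import *
s=np.load('w1.npy',allow_pickle=True)[0];c=cam('wrist',s)
f=lambda u,v:(70+u/2.8,140+v/2.8)
P={}
for n,uv,z in [('fin',(645,174),.1),('fin1',(643,128),.1),('fin2',(645,222),.1),('rU1',(200,105),.026),('rU2',(735,88),.026),('rL1',(200,215),.026),('rL2',(735,198),.026),('s1',(688,55),.014),('s2',(696,228),.014),('lF1',(52,82),.108),('lF2',(97,310),.108)]:
  P[n]=at_z(c,f(*uv),z);print(n,P[n].round(4))
for a,b in [('rU1','rU2'),('rL1','rL2')]:
  d=P[a]-P[b];print('yaw',-np.arctan2(d[0],d[1]))
d=P['lF1']-P['lF2'];print(np.arctan2(d[1],d[0]));d=P['s1']-P['s2'];print(np.arctan2(d[1],d[0]))
E
```

```text
fin [ 0.4717 -0.151   0.1   ]
fin1 [ 0.4872 -0.1531  0.1   ]
fin2 [ 0.4553 -0.148   0.1   ]
rU1 [0.5187 0.0298 0.026 ]
rU2 [ 0.4891 -0.1869  0.026 ]
rL1 [0.4746 0.0434 0.026 ]
rL2 [ 0.4446 -0.18    0.026 ]
s1 [ 0.5045 -0.1701  0.014 ]
s2 [ 0.4322 -0.1614  0.014 ]
lF1 [0.535  0.0351 0.108 ]
lF2 [0.4576 0.0457 0.108 ]
yaw -0.13579936925943079
yaw -0.133162955228834
-0.13719470064887687
-0.12037081206871841
```

Request:
arm_command:
  plan:
    - [6, [1.2, 0.7, 0], [0, 0, 0.037]]
    - [6, [1.3, 0.7, -2], [0, 0, 0]]
    - [6, [0, 0, -3], [0, 0, 0]]
    - [6, [0, 0, -3], [0, 0, 0]]
    - [6, [0, 0, -3], [0, 0, 0]]
    - [6, [0, 0, -2], [0, 0, 0]]
    - [6, [0, 0, 0], [0, 0, 0]]

```text
clock: 1.73
tcp_pos: [0.4715, -0.1377, 0.1562]
eef_rot: [-2.076, 2.343, 0.023]
ft_force: [-0.3, 1.4, -0.8]
finger_gap: 0.0603
```

Request:
arm_command:
  plan:
    - [6, [0, -1.3, 0], [0, 0, -0.01]]
    - [6, [0, 0, 0], [0, 0, 0]]
    - [6, [0, 0, -3], [0, 0, 0]]
    - [6, [0, 0, -2.5], [0, 0, 0]]
    - [6, [0, 0, -1.4], [0, 0, 0]]
    - [6, [0, 0, 0], [0, 0, 0]]

```text
clock: 2.23
tcp_pos: [0.4753, -0.1563, 0.0931]
eef_rot: [-2.058, 2.353, 0.009]
ft_force: [-0.6, 0.1, 0.2]
finger_gap: 0.06
```

Request:
arm_command:
  plan:
    - [6, [-0.3, 0.4, -0.5], [0, 0, 0]]
    - [6, [0, 0, 0], [0, 0, 0]]
    - [0, [0, 0, 0], [0, 0, 0]]
    - [0, [0, 0, 0], [0, 0, 0]]
    - [0, [0, 0, 0], [0, 0, 0]]
    - [0, [0, 0, 0], [0, 0, 0]]
    - [0, [0, 0, 0], [0, 0, 0]]
    - [0, [0, 0, 0], [0, 0, 0]]

```text
clock: 2.9
tcp_pos: [0.4773, -0.1552, 0.0973]
eef_rot: [-2.054, 2.35, -0.009]
ft_force: [-0.5, 0.2, -0.2]
finger_gap: 0.0245
```

Request:
arm_command:
  plan:
    - [0, [-0.3, 0, -0.8], [0, 0, 0]]
    - [0, [0, 0, 0], [0, 0, 0]]
    - [0, [0, 0, 0], [0, 0, 0]]
    - [0, [0, 0, 0], [0, 0, 0]]

```text
clock: 3.23
tcp_pos: [0.4752, -0.1541, 0.0893]
eef_rot: [-2.053, 2.347, -0.011]
ft_force: [-1.4, 2.9, 7.3]
finger_gap: 0.0118
```

Request:
arm_command:
  plan:
    - [0, [0.1, 0.7, 0], [0, 0, 0]]
    - [0, [0.13, 1, 0], [0, 0, 0]]
    - [0, [0.13, 1, 0], [0, 0, 0]]
    - [0, [0.13, 1, 0], [0, 0, 0]]
    - [0, [0.13, 1, 0], [0, 0, 0]]
    - [0, [0, 0, 0], [0, 0, 0]]

```text
clock: 3.73
tcp_pos: [0.4805, -0.1145, 0.0893]
eef_rot: [-2.056, 2.358, -0.03]
ft_force: [0.2, 8.1, 5.5]
finger_gap: 0.012
```

Request:
arm_command:
  plan:
    - [0, [0.13, 1, 0], [0, 0, 0]]
    - [0, [0.13, 1, 0], [0, 0, 0]]
    - [0, [0.05, 0.4, 0], [0, 0, 0]]
    - [0, [0, 0, 0], [0, 0, 0]]

```text
clock: 4.07
tcp_pos: [0.4834, -0.0934, 0.0894]
eef_rot: [-2.058, 2.361, -0.037]
ft_force: [-0.0, 2.1, 4.2]
finger_gap: 0.012
```

```bash
python3 - <<'E'
from h import *
s,im=snap('wrist','w2.png');np.save('w2.npy',[s],allow_pickle=True);print(s['tcp_pos'],s['eef_rot'],s['ft_force'])
_,t=snap('scene','s2.png')
cv2.imwrite('pics/z3.png',np.hstack([cv2.resize(im[130:330,30:330],(450,300)),cv2.resize(t[215:315,285:385],(300,300),interpolation=cv2.INTER_CUBIC)]))
E
```

```text
[ 0.48339673 -0.09342544  0.08935216] [-2.05808417  2.36122039 -0.03686276] [-0.04537215  2.09511291  4.1661067 ]
```

View pics/z3.png

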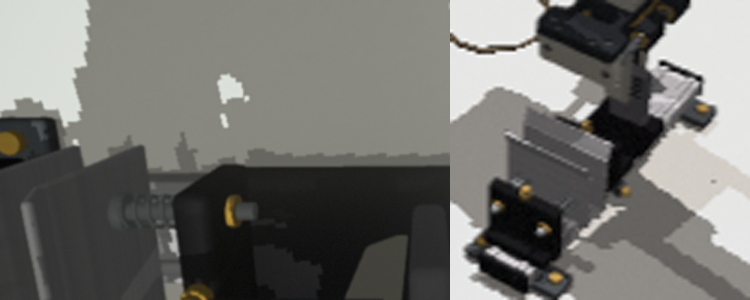

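Request:
arm_command:
  plan:
    - [0, [0.04, 0.35, 0], [0, 0, 0]]
    - [0, [0.04, 0.3, 0], [0, 0, 0]]
    - [0, [0.03, 0.25, 0], [0, 0, 0]]

```text
clock: 4.42
tcp_pos: [0.4841, -0.088, 0.0893]
eef_rot: [-2.059, 2.365, -0.042]
ft_force: [-1.7, -9.0, 4.0]
finger_gap: 0.012
```

Request:
arm_command:
  plan:
    - [0, [0.03, 0.25, 0], [0, 0, 0]]
    - [0, [0.03, 0.25, 0], [0, 0, 0]]

```text
clock: 4.58
tcp_pos: [0.4844, -0.0857, 0.0893]
eef_rot: [-2.059, 2.369, -0.046]
ft_force: [-1.4, -9.1, 1.9]
finger_gap: 0.0121
```

Request:
arm_command:
  plan:
    - [0, [0.03, 0.25, 0], [0, 0, 0]]
    - [0, [0.03, 0.25, 0], [0, 0, 0]]

```text
clock: 4.75
tcp_pos: [0.4848, -0.0834, 0.0893]
eef_rot: [2.059, -2.372, 0.051]
ft_force: [0.0, -8.3, 3.1]
finger_gap: 0.0119
```

Request:
arm_command:
  plan:
    - [0, [0.03, 0.25, 0], [0, 0, 0]]
    - [0, [0.03, 0.25, 0], [0, 0, 0]]

```text
clock: 4.92
tcp_pos: [0.4851, -0.0812, 0.0893]
eef_rot: [2.056, -2.371, 0.055]
ft_force: [-1.7, -6.7, 2.9]
finger_gap: 0.012
```

Request:
arm_command:
  plan:
    - [0, [0.03, 0.25, 0], [0, 0, 0]]
    - [0, [0.03, 0.25, 0], [0, 0, 0]]

```text
clock: 5.08
tcp_pos: [0.4854, -0.0789, 0.0893]
eef_rot: [2.052, -2.37, 0.059]
ft_force: [-1.6, -7.6, 3.5]
finger_gap: 0.0121
```

Request:
arm_command:
  plan:
    - [0, [0.03, 0.25, 0], [0, 0, 0]]
    - [0, [0.03, 0.25, 0], [0, 0, 0]]

```text
clock: 5.25
tcp_pos: [0.4857, -0.0766, 0.0893]
eef_rot: [2.049, -2.369, 0.064]
ft_force: [-1.3, -8.5, 3.0]
finger_gap: 0.0123
```

Request:
arm_command:
  plan:
    - [0, [0.03, 0.25, 0], [0, 0, 0]]
    - [0, [0.03, 0.25, 0], [0, 0, 0]]

```text
clock: 5.42
tcp_pos: [0.4861, -0.0744, 0.0893]
eef_rot: [2.045, -2.368, 0.068]
ft_force: [-1.0, -8.5, 2.8]
finger_gap: 0.0123
```

Request:
arm_command:
  plan:
    - [0, [0.03, 0.25, 0], [0, 0, 0]]
    - [0, [0, 0, 0], [0, 0, 0]]

```text
clock: 5.58
tcp_pos: [0.4862, -0.0732, 0.0892]
eef_rot: [2.043, -2.368, 0.069]
ft_force: [-0.4, 5.0, 5.7]
finger_gap: 0.0126
```

```bash
python3 - <<'E'
from h import *
s,im=snap('wrist','w3.png');np.save('w3.npy',[s],allow_pickle=True);print(s['tcp_pos'],s['eef_rot'],s['ft_force'],R.from_rotvec(s['eef_rot']).as_matrix().round(3))
_,t=snap('scene','s3.png');_,u=snap('top','t3.png')
o=np.zeros((600,800,3),np.uint8)
o[:300,:450]=cv2.resize(im[130:330,30:330],(450,300))
a=cv2.resize(t[220:300,295:375],(340,340),interpolation=cv2.INTER_CUBIC);o[:340,455:795]=a
b=cv2.resize(u[240:305,265:355],(360,260),interpolation=cv2.INTER_CUBIC);o[310:570,:360]=b
cv2.imwrite('pics/z4.png',o)
E
```

```text
[ 0.4861817  -0.07320618  0.08921308] [ 2.0432443  -2.36806226  0.06937181] [-0.37879823  5.00075541  5.72269004] [[-0.147 -0.989  0.019]
 [-0.988  0.146 -0.042]
 [ 0.039 -0.025 -0.999]]
```

View pics/z4.png

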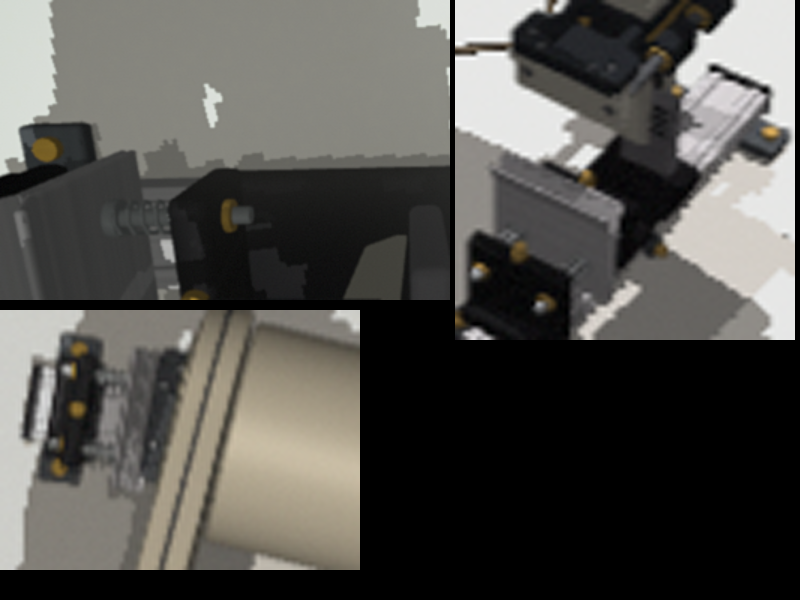

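Request:
arm_command:
  plan:
    - [0, [0.03, 0.25, 0], [0, 0, 0]]
    - [0, [0.03, 0.25, 0], [0, 0, 0]]

```text
clock: 5.9
tcp_pos: [0.4864, -0.0722, 0.0892]
eef_rot: [2.04, -2.364, 0.077]
ft_force: [-2.1, -18.9, 1.3]
finger_gap: 0.0124
```

Request:
arm_command:
  plan:
    - [0, [0.03, 0.25, 0], [0, 0, 0]]
    - [0, [0.03, 0.25, 0], [0, 0, 0]]

```text
clock: 6.07
tcp_pos: [0.4864, -0.0722, 0.0892]
eef_rot: [2.034, -2.359, 0.086]
ft_force: [-1.5, -13.7, 0.2]
finger_gap: 0.0132
```

Request:
arm_command:
  plan:
    - [0, [0.03, 0.25, 0], [0, 0, 0]]
    - [0, [0.03, 0.25, 0], [0, 0, 0]]

```text
clock: 6.23
tcp_pos: [0.4864, -0.0721, 0.0891]
eef_rot: [2.028, -2.355, 0.095]
ft_force: [-1.5, -13.7, 1.3]
finger_gap: 0.0131
```

Request:
arm_command:
  plan:
    - [0, [-0.03, -0.25, 0], [0, 0, 0]]
    - [0, [-0.02, -0.2, 0], [0, 0, 0]]

```text
clock: 6.4
tcp_pos: [0.486, -0.0751, 0.089]
eef_rot: [2.029, -2.358, 0.092]
ft_force: [-0.4, 8.6, 6.4]
finger_gap: 0.0132
```

Request:
arm_command:
  plan:
    - [0, [0, 0, 0], [0, 0, 0]]
    - [2.4, [0, 0, 0], [0, 0, 0]]
    - [2.4, [0, 0, 0], [0, 0, 0]]
    - [2.4, [0, 0, 0], [0, 0, 0]]
    - [2.4, [0, 0, 0], [0, 0, 0]]

```text
clock: 6.82
tcp_pos: [0.4847, -0.0751, 0.0875]
eef_rot: [2.029, -2.355, 0.089]
ft_force: [0.4, 0.0, -0.5]
finger_gap: 0.0237
```

Request:
arm_command:
  plan:
    - [4, [0, 0, 0.5], [0, 0, 0]]
    - [4.5, [0, 0, 2], [0, 0, 0]]
    - [5, [0, 0, 3], [0, 0, 0]]
    - [6, [0, 0, 4], [0, 0, 0]]
    - [6, [0, 0, 4], [0, 0, 0]]
    - [6, [0, 0, 4], [0, 0, 0]]
    - [6, [0, 0, 2], [0, 0, 0]]
    - [6, [0, 0, 0], [0, 0, 0]]

```text
clock: 7.48
tcp_pos: [0.4773, -0.0735, 0.2883]
eef_rot: [2.026, -2.349, 0.076]
ft_force: [0.0, -0.1, -0.4]
finger_gap: 0.0599
```

```bash
cat >> h.py <<'E'
def turn(s,yaw):  # rotvec (world) to tool-down with tool x at angle yaw
    x=np.array([np.cos(yaw),np.sin(yaw),0]);z=np.array([0,0,-1.]);T=np.column_stack([x,np.cross(z,x),z])
    return (R.from_matrix(T)*R.from_rotvec(s['eef_rot']).inv()).as_rotvec().round(3)
E
python3 - <<'E'
from h import *
s,im=snap('wrist','w4.png');np.save('w4.npy',[s],allow_pickle=True);print(s['tcp_pos'],s['eef_rot'],s['joint_pos'].round(2))
print(turn(s,-np.pi/2-.132),turn(s,-np.pi/2+.05))
snap('top','t4.png')
c=cam('wrist',s)
O=np.array([.4955,.0321,0]);cy=np.array([.132,.991,0]);cx=np.array([.991,-.132,0])
for n,P in [('rider',(-26,-70,29)),('lipF',(40,9,108)),('lipF',(-40,9,108)),('lipM',(40,-9,108)),('lipM',(-40,-9,108)),('fin',(0,-108,100))]:
  W=O+cx*P[0]/1e3+cy*P[1]/1e3+np.array([0,0,P[2]/1e3]);uv=proj(c,W);print(n,uv.round(1));cv2.circle(im,tuple(int(a) for a in uv.round()),1,(0,0,255),-1)
u=proj(c,O).astype(int);print(u)
cv2.imwrite('pics/z5.png',cv2.resize(im[80:360,150:520],(793,600),interpolation=cv2.INTER_CUBIC))
E
```

```text
[ 0.47732315 -0.07348436  0.28829085] [ 2.02562427 -2.34924903  0.07556638] [-0.21 -0.22  1.74 -0.06  1.6   1.5 ]
[0.062 0.003 0.016] [0.062 0.009 0.198]
rider [270.7 235.5]
lipF [170.5 186.3]
lipF [181. 273.]
lipM [191.5 185.9]
lipM [200.6 272.3]
fin [305.6 225.8]
[211 209]
```

View pics/z5.png

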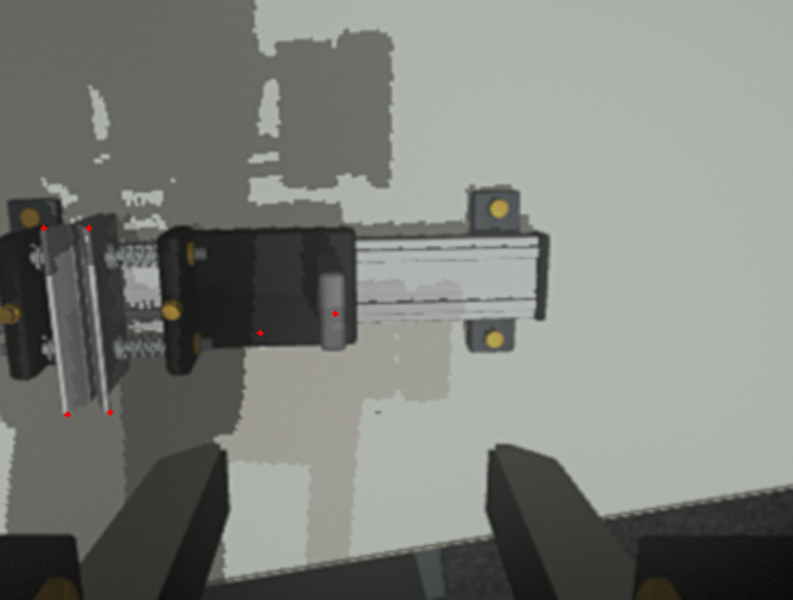

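Request:
arm_command:
  plan:
    - [6, [0.3, 3.0, 0.5], [0.02, 0, 0.02]]
    - [6, [0.3, 3.4, 0.5], [0.02, 0, 0.02]]
    - [6, [0.3, 3.4, 0], [0.02, 0, 0.02]]
    - [6, [0.3, 3.4, 0], [0, 0, 0.02]]
    - [6, [0.3, 3.4, 0], [0, 0, 0.02]]
    - [6, [0.3, 3.4, 0], [0, 0, 0.02]]
    - [6, [0.3, 3.4, 0], [0, 0, 0.02]]
    - [6, [0.3, 3.4, 0], [0, 0, 0.02]]
    - [6, [0.3, 2.5, 0], [0, 0, 0.02]]
    - [6, [0.3, 2, 0], [0, 0, 0.02]]
    - [6, [0, 1, 0], [0, 0, 0]]
    - [6, [0, 0, 0], [0, 0, 0]]

```text
clock: 8.58
tcp_pos: [0.4918, 0.2613, 0.261]
eef_rot: [2.254, -2.131, -0.039]
ft_force: [0.5, -0.3, 0.3]
finger_gap: 0.0603
```

```bash
python3 - <<'E'
from h import *
s,im=snap('wrist','w5.png');np.save('w5.npy',[s],allow_pickle=True);print(s['tcp_pos'],s['eef_rot'],s['joint_pos'].round(2))
print(turn(s,-np.pi/2+.05))
c=cam('wrist',s);uv=proj(c,(.511,.2657,.137)).round().astype(int);print(uv)
u0=max(0,uv[0]-150);v0=max(0,uv[1]-110);print(u0,v0)
cv2.imwrite('pics/z6.png',cv2.resize(im[v0:v0+220,u0:u0+300],None,fx=2.6,fy=2.6,interpolation=cv2.INTER_CUBIC))
E
```

```text
[0.4918099  0.26130142 0.26103531] [ 2.253815   -2.13102352 -0.03902234] [0.39 0.05 1.54 0.01 1.6  1.91]
[ 0.011 -0.046 -0.006]
[311 215]
161 105
```

View pics/z6.png

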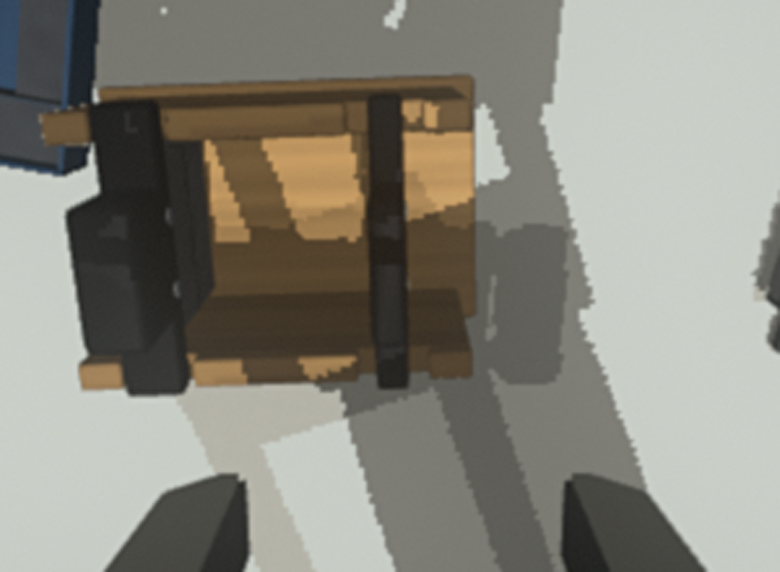

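```bash
python3 - <<'E'
from h import *
s=np.load('w5.npy',allow_pickle=True)[0];c=cam('wrist',s)
f=lambda u,v:(161+u/2.6,105+v/2.6)
a=at_z(c,f(385,95),.102);b=at_z(c,f(393,387),.102);print(a,b,(a+b)/2,np.linalg.norm(a-b),np.arctan2(*(a-b)[1::-1]))
for P in [(372,240),(404,240)]:print(at_z(c,f(*P),.102))
print(at_z(c,f(388,290),.137))
c=cam('top');f=lambda u,v:(140+u/3,228+v/3)
a=at_z(c,f(172,26),.102);b=at_z(c,f(173,146),.102);print(a,b,(a+b)/2)
E
```

```text
[0.56219881 0.2700969  0.102     ] [0.46758564 0.26246992 0.102     ] [0.51489222 0.26628341 0.102     ] 0.0949200916710025 0.08043833303633015
[0.51728446 0.27192718 0.102     ]
[0.51786756 0.2616945  0.102     ]
[0.51006453 0.26611849 0.137     ]
[0.55578888 0.26477857 0.102     ] [0.46536675 0.2599637  0.102     ] [0.51057782 0.26237113 0.102     ]
```

Request:
arm_command:
  plan:
    - [4, [1.1, 0.2, 0], [0.011, -0.046, 0.014]]
    - [4, [1.1, 0.2, -1], [0, 0, 0]]
    - [4, [0, 0, -2], [0, 0, 0]]
    - [4, [0, 0, -2], [0, 0, 0]]
    - [4, [0, 0, -1.5], [0, 0, 0]]
    - [4, [0, 0, 0], [0, 0, 0]]

```text
clock: 9.13
tcp_pos: [0.5139, 0.2549, 0.1901]
eef_rot: [2.284, -2.149, 0.005]
ft_force: [-0.3, -0.9, -1.4]
finger_gap: 0.0401
```

```bash
python3 - <<'E'
from h import *
s=readout.sense();print(s['tcp_pos'],turn(s,-np.pi/2+.07))
E
```

```text
[0.51394817 0.25488352 0.19008267] [ 0.006 -0.001  0.009]
```

Request:
arm_command:
  plan:
    - [4, [0, 1, 0], [0.006, 0, 0.01]]
    - [4, [0, 0, 0], [0, 0, 0]]
    - [4, [0, 0, 0], [0, 0, 0]]

```text
clock: 9.38
tcp_pos: [0.5138, 0.2623, 0.1901]
eef_rot: [2.293, -2.144, -0.003]
ft_force: [-0.3, -0.0, 0.2]
finger_gap: 0.04
```

Request:
arm_command:
  plan:
    - [4, [0, 0.35, -2], [0, 0, 0]]
    - [4, [0, 0, -2], [0, 0, 0]]
    - [4, [0, 0, -1.2], [0, 0, 0]]
    - [4, [0, 0, 0], [0, 0, 0]]

```text
clock: 9.72
tcp_pos: [0.5176, 0.267, 0.1434]
eef_rot: [-2.289, 2.141, -0.005]
ft_force: [-0.2, -0.7, -0.7]
finger_gap: 0.0397
```

Request:
arm_command:
  plan:
    - [4, [-0.3, -0.1, -1.2], [0, 0, 0]]
    - [4, [0, 0, -0.3], [0, 0, 0]]
    - [4, [0, 0, 0], [0, 0, 0]]
    - [4, [0, 0, 0], [0, 0, 0]]

```text
clock: 10.05
tcp_pos: [0.5154, 0.2663, 0.1299]
eef_rot: [-2.288, 2.139, -0.007]
ft_force: [0.1, -0.7, 0.1]
finger_gap: 0.04
```

Position is good, so I'll close on the tab.

Request:
arm_command:
  plan:
    - [0, [0, 0, 0], [0, 0, 0]]
    - [0, [0, 0, 0], [0, 0, 0]]
    - [0, [0, 0, 0], [0, 0, 0]]
    - [0, [0, 0, 0], [0, 0, 0]]
    - [0, [0, 0, 0], [0, 0, 0]]
    - [0, [0, 0, 0], [0, 0, 0]]
    - [0, [0, 0, 0], [0, 0, 0]]

```text
clock: 10.63
tcp_pos: [0.517, 0.2668, 0.1328]
eef_rot: [-2.285, 2.137, -0.01]
ft_force: [-0.6, -0.4, -1.1]
finger_gap: 0.0109
```

Request:
arm_command:
  plan:
    - [0, [0, 0, 0.5], [0, 0, 0]]
    - [0, [0, 0, 1], [0, 0, 0]]
    - [0, [0, 0, 2], [0, 0, 0]]
    - [0, [0, 0, 2.5], [0, 0, 0]]
    - [0, [0, 0, 2.5], [0, 0, 0]]
    - [0, [0, 0, 2.5], [0, 0, 0]]
    - [0, [0, 0, 2.5], [0, 0, 0]]
    - [0, [0, 0, 2], [0, 0, 0]]
    - [0, [0, 0, 0.5], [0, 0, 0]]
    - [0, [0, 0, 0], [0, 0, 0]]

```text
clock: 11.47
tcp_pos: [0.5135, 0.2654, 0.3045]
eef_rot: [-2.286, 2.138, -0.008]
ft_force: [-0.1, -0.4, -0.5]
finger_gap: 0.0105
```

```bash
python3 - <<'E'
from h import *
s=readout.sense();print(s['tcp_pos'],s['finger_gap'],turn(s,-np.pi/2+.07),turn(s,-np.pi/2-.132))
E
```

```text
[0.5135385  0.26544771 0.30451978] 0.01047560735383315 [-0.005  0.012  0.003] [-0.004  0.012 -0.199]
```

Request:
arm_command:
  plan:
    - [0, [-0.1, -1.5, 0], [0, 0.006, -0.02]]
    - [0, [-0.1, -2.5, 0], [0, 0.006, -0.02]]
    - [0, [-0.2, -2.6, 0], [0, 0, -0.02]]
    - [0, [-0.2, -2.6, 0], [0, 0, -0.02]]
    - [0, [-0.2, -2.6, 0], [0, 0, -0.02]]
    - [0, [-0.2, -2.6, 0], [0, 0, -0.02]]
    - [0, [-0.2, -2.6, 0], [0, 0, -0.02]]
    - [0, [-0.2, -2.6, 0], [0, 0, -0.02]]
    - [0, [-0.1, -1.8, 0], [0, 0, -0.02]]
    - [0, [0, -1, 0], [0, 0, -0.02]]
    - [0, [0, 0, 0], [0, 0, 0]]
    - [0, [0, 0, 0], [0, 0, 0]]

```text
clock: 12.47
tcp_pos: [0.4909, 0.0332, 0.2896]
eef_rot: [2.054, -2.364, -0.024]
ft_force: [-0.4, -0.9, -1.2]
finger_gap: 0.0109
```

```bash
python3 - <<'E'
from h import *
s=readout.sense();print(s['tcp_pos'],s['finger_gap'],turn(s,-np.pi/2-.132))
E
```

```text
[0.49091729 0.03320895 0.28955633] 0.010909024639501202 [-0.005 -0.017  0.008]
```

Request:
arm_command:
  plan:
    - [0, [0.7, -0.1, 0], [-0.005, -0.017, 0.008]]
    - [0, [0, 0, -1], [0, 0, 0]]
    - [0, [0, 0, -1.5], [0, 0, 0]]
    - [0, [0, 0, -0.7], [0, 0, 0]]
    - [0, [0, 0, 0], [0, 0, 0]]
    - [0, [0, 0, 0], [0, 0, 0]]

```text
clock: 12.97
tcp_pos: [0.4989, 0.0374, 0.2534]
eef_rot: [-2.08, 2.353, 0.001]
ft_force: [-0.0, 1.2, -0.3]
finger_gap: 0.0109
```

```bash
python3 - <<'E'
from h import *
s,im=snap('wrist','w7.png');np.save('w7.npy',[s],allow_pickle=True);print(s['tcp_pos'],turn(s,-np.pi/2-.132),s['ft_force'])
_,t=snap('scene','s7.png')
c=cam('wrist',s);d=cam('scene')
O=np.array([.4955,.0321,0]);cy=np.array([.132,.991,0]);cx=np.array([.991,-.132,0])
for P in [(40,9,108),(-40,9,108),(40,-9,108),(-40,-9,108)]:
  W=O+cx*P[0]/1e3+cy*P[1]/1e3+np.array([0,0,P[2]/1e3])
  for k,i in ((c,im),(d,t)): cv2.circle(i,tuple(int(a) for a in proj(k,W).round()),0,(0,0,255),-1)
a=cv2.resize(im[100:340,180:480],(500,400),interpolation=cv2.INTER_CUBIC)
b=cv2.resize(t[205:305,285:360],(300,400),interpolation=cv2.INTER_CUBIC)
cv2.imwrite('pics/z7.png',np.hstack([a,b]))
E
```

```text
[0.49885126 0.03741479 0.25339794] [-0.001  0.001 -0.009] [-0.03164225  1.19716416 -0.33232419]
```

View pics/z7.png

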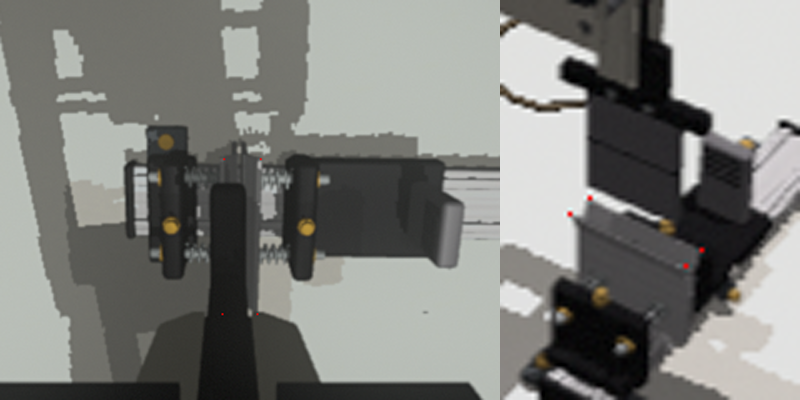

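Request:
arm_command:
  plan:
    - [0, [-0.1, -0.55, 0], [0, 0, -0.008]]
    - [0, [0, 0, 0], [0, 0, 0]]
    - [0, [0, 0, 0], [0, 0, 0]]
    - [0, [0, 0, 0], [0, 0, 0]]

```text
clock: 13.4
tcp_pos: [0.4989, 0.0311, 0.2562]
eef_rot: [-2.067, 2.36, -0.004]
ft_force: [0.7, 0.1, -0.9]
finger_gap: 0.0109
```

Request:
arm_command:
  plan:
    - [0, [0, 0, -1], [0, 0, 0]]
    - [0, [0, 0, -1], [0, 0, 0]]
    - [0, [0, 0, -0.5], [0, 0, 0]]
    - [0, [0, 0, 0], [0, 0, 0]]
    - [0, [0, 0, 0], [0, 0, 0]]

```text
clock: 13.82
tcp_pos: [0.4989, 0.0308, 0.2284]
eef_rot: [-2.066, 2.361, -0.004]
ft_force: [-0.5, 0.8, -0.8]
finger_gap: 0.011
```

```bash
python3 - <<'E'
from h import *
s=readout.sense();print(s['tcp_pos'],turn(s,-np.pi/2-.132),s['ft_force'])
E
```

```text
[0.49887559 0.03084663 0.2284253 ] [-0.001  0.005  0.001] [-0.4836598   0.76189449 -0.81008592]
```

Aligned, so I'm descending slowly into the mouth.

Request:
arm_command:
  plan:
    - [0, [0, 0.08, -0.5], [0, 0.005, 0]]
    - [0, [0, 0, -0.5], [0, 0, 0]]
    - [0, [0, 0, 0], [0, 0, 0]]

```text
clock: 14.07
tcp_pos: [0.4987, 0.0318, 0.2172]
eef_rot: [2.069, -2.364, -0.002]
ft_force: [-0.3, -0.3, -1.3]
finger_gap: 0.0111
```

Request:
arm_command:
  plan:
    - [0, [0, 0, -0.4], [0, 0, 0]]
    - [0, [0, 0, -0.4], [0, 0, 0]]
    - [0, [0, 0, 0], [0, 0, 0]]

```text
clock: 14.32
tcp_pos: [0.4995, 0.0318, 0.2094]
eef_rot: [-2.068, 2.363, 0.0]
ft_force: [-0.5, -0.1, -2.2]
finger_gap: 0.0109
```

Request:
arm_command:
  plan:
    - [0, [0, 0, -0.4], [0, 0, 0]]
    - [0, [0, 0, -0.4], [0, 0, 0]]
    - [0, [0, 0, 0], [0, 0, 0]]

```text
clock: 14.57
tcp_pos: [0.5, 0.0318, 0.2013]
eef_rot: [-2.068, 2.362, -0.002]
ft_force: [1.1, -0.6, -2.7]
finger_gap: 0.011
```

Request:
arm_command:
  plan:
    - [0, [0, 0, -0.4], [0, 0, 0]]
    - [0, [0, 0, -0.4], [0, 0, 0]]
    - [0, [0, 0, 0], [0, 0, 0]]

```text
clock: 14.82
tcp_pos: [0.5001, 0.0317, 0.1925]
eef_rot: [-2.067, 2.362, -0.002]
ft_force: [1.5, 0.3, -2.6]
finger_gap: 0.0107
```

```bash
python3 - <<'E'
from h import *
s,im=snap('wrist','w8.png');print(s['tcp_pos'],turn(s,-np.pi/2-.132),s['ft_force'])
_,t=snap('scene','s8.png');d=cam('scene')
O=np.array([.4955,.0321,0]);cy=np.array([.132,.991,0]);cx=np.array([.991,-.132,0])
p=lambda P:proj(d,O+cx*P[0]/1e3+cy*P[1]/1e3+np.array([0,0,P[2]/1e3]))
print('fixed lip',p((40,10,108)),p((-40,10,108)),'line',p((30,4,108)),p((-30,4,108)),'px/mm z',p((0,4,118))-p((0,4,108)))
a=cv2.resize(im[100:340,180:480],(375,300),interpolation=cv2.INTER_CUBIC)
b=cv2.resize(t[235:295,290:350],(420,420),interpolation=cv2.INTER_CUBIC)
o=np.zeros((420,800,3),np.uint8);o[:300,:375]=a;o[:,380:]=b
cv2.imwrite('pics/z8.png',o)
E
```

```text
[0.50011049 0.03168402 0.19245738] [-0.001  0.003  0.001] [ 1.49561553  0.31972697 -2.565653  ]
fixed lip [302.12900841 258.10722345] [330.49987338 271.28421404] line [306.98945457 258.29599698] [328.22674891 268.11477259] px/mm z [ 0.07885907 -3.08225206]
```

View pics/z8.png

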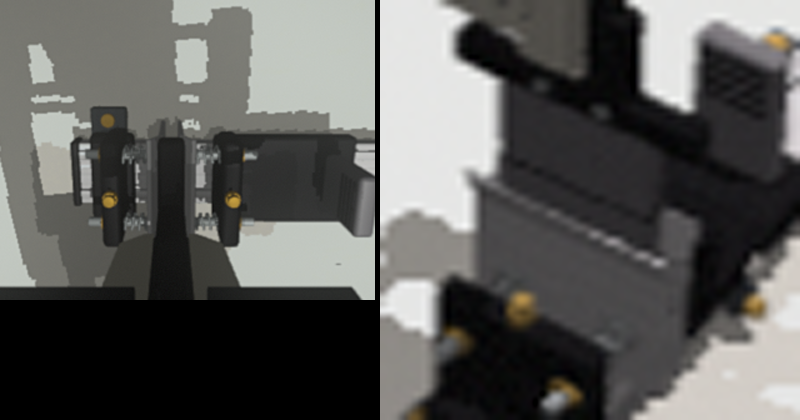

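```bash
python3 - <<'E'
from h import *
d=cam('scene')
O=np.array([.4955,.0321,0]);cy=np.array([.132,.991,0]);cx=np.array([.991,-.132,0])
for fn,T in(('s7',(.4989,.0374,.2534)),('s8',(.5001,.0317,.1925))):
  g=cv2.cvtColor(cv2.imread(f'pics/{fn}.png'),cv2.COLOR_BGR2GRAY)
  L=np.array(T)+[-.003,0,-.078]+cy*.004
  print(fn,'pred line L/mid',proj(d,L+cx*.03),proj(d,L),'lip inner L/mid',proj(d,O+cx*.04+cy*.010+[0,0,.108]),proj(d,O+cy*.010+[0,0,.108]))
  r=range(228,275)
  for u in(308,309,310,312,315,318):print(u,r[0],g[r[0]:r[-1],u].tolist())
E
```

```text
s7 pred line L/mid [305.95258243 238.1755634 ] [316.88523945 243.00968068] lip inner L/mid [302.12900841 258.10722345] [316.1098257  264.60013927]
308 228 [22, 41, 44, 41, 42, 41, 42, 42, 41, 43, 43, 40, 24, 41, 41, 42, 43, 42, 42, 42, 42, 43, 43, 42, 174, 225, 218, 139, 91, 89, 91, 90, 87, 87, 64, 61, 69, 71, 71, 72, 71, 69, 69, 71, 66, 67]
309 228 [7, 42, 41, 45, 42, 43, 42, 42, 43, 43, 43, 43, 24, 41, 44, 42, 43, 43, 42, 43, 44, 43, 42, 42, 105, 223, 226, 184, 105, 91, 92, 90, 90, 84, 82, 61, 63, 72, 68, 73, 72, 71, 69, 70, 70, 72]
310 228 [5, 35, 41, 42, 42, 41, 40, 41, 41, 41, 44, 41, 31, 38, 43, 43, 43, 42, 42, 42, 44, 42, 43, 43, 64, 197, 225, 218, 138, 92, 92, 91, 90, 87, 88, 63, 60, 70, 72, 70, 71, 72, 70, 70, 71, 71]
312 228 [51, 43, 37, 41, 42, 41, 42, 43, 43, 43, 43, 43, 42, 31, 36, 41, 43, 43, 42, 43, 42, 42, 43, 42, 43, 63, 197, 224, 223, 138, 95, 91, 85, 84, 81, 85, 63, 59, 70, 72, 69, 72, 72, 69, 70, 72]
315 228 [4, 9, 9, 34, 42, 41, 42, 42, 42, 43, 42, 43, 43, 42, 39, 31, 42, 41, 42, 41, 43, 42, 43, 42, 41, 43, 42, 145, 223, 225, 112, 81, 79, 80, 78, 79, 86, 73, 59, 
[... 820 characters left out ...]
, 25, 11, 11, 8, 25, 43, 44, 43, 44, 45, 44, 45, 44, 45, 43, 24, 43, 44, 43, 47, 81, 67, 62, 71, 72, 74, 73, 75, 74, 74, 73]
312 228 [74, 56, 54, 70, 75, 77, 75, 76, 76, 79, 77, 78, 77, 78, 78, 71, 24, 10, 39, 52, 34, 44, 42, 45, 43, 44, 42, 43, 45, 44, 44, 25, 44, 42, 45, 48, 79, 63, 63, 71, 72, 73, 76, 74, 73, 73]
315 228 [67, 75, 76, 77, 76, 76, 79, 79, 80, 79, 80, 79, 80, 79, 79, 79, 79, 38, 9, 10, 10, 17, 42, 46, 45, 45, 45, 43, 42, 45, 44, 43, 31, 39, 44, 44, 43, 82, 74, 61, 69, 74, 74, 75, 74, 74]
318 228 [86, 86, 85, 87, 85, 71, 70, 70, 70, 70, 69, 70, 71, 71, 63, 72, 71, 81, 27, 10, 9, 8, 12, 37, 44, 44, 44, 43, 45, 45, 44, 45, 44, 42, 30, 44, 44, 45, 51, 90, 61, 65, 73, 73, 74, 74]
```

Request:
arm_command:
  plan:
    - [0, [0, 0, -0.35], [0, 0, 0]]
    - [0, [0, 0, -0.3], [0, 0, 0]]
    - [0, [0, 0, 0], [0, 0, 0]]
    - [0, [0, 0, 0], [0, 0, 0]]

```text
clock: 15.25
tcp_pos: [0.5004, 0.0317, 0.1861]
eef_rot: [-2.067, 2.362, -0.003]
ft_force: [-0.4, -0.5, 1.8]
finger_gap: 0.0108
```

```bash
python3 - <<'E'
from h import *
s,im=snap('scene','s9.png');print(s['tcp_pos'],turn(s,-np.pi/2-.132),s['ft_force'],s['finger_gap'])
g=cv2.cvtColor(im,cv2.COLOR_BGR2GRAY)
for u in(309,310,312,315,318,321):print(u,250,g[250:275,u].tolist())
E
```

```text
[0.50038727 0.03169841 0.18605901] [-0.001  0.003  0.001] [-0.39775506 -0.51071972  1.79527843] 0.010814289652496036
309 250 [44, 42, 44, 43, 44, 44, 44, 44, 43, 42, 30, 43, 60, 83, 62, 66, 75, 72, 73, 75, 74, 72, 75, 72, 73]
310 250 [43, 43, 45, 45, 44, 44, 45, 43, 44, 44, 28, 42, 46, 81, 64, 61, 71, 73, 74, 75, 76, 73, 74, 73, 69]
312 250 [34, 42, 44, 44, 44, 45, 43, 42, 45, 44, 43, 22, 44, 45, 80, 65, 61, 72, 73, 73, 75, 76, 73, 73, 74]
315 250 [10, 13, 34, 43, 43, 44, 44, 44, 43, 44, 45, 45, 33, 38, 44, 81, 73, 64, 67, 74, 74, 74, 75, 73, 73]
318 250 [13, 11, 6, 37, 44, 43, 44, 45, 43, 44, 44, 44, 44, 41, 30, 44, 50, 137, 68, 63, 74, 74, 74, 74, 73]
321 250 [9, 6, 56, 55, 34, 43, 43, 44, 45, 43, 43, 43, 44, 42, 46, 29, 46, 46, 113, 76, 63, 72, 74, 73, 76]
```

Request:
arm_command:
  plan:
    - [0, [0, 0, -0.12], [0, 0, 0]]
    - [0, [0, 0, 0], [0, 0, 0]]
    - [0, [0, 0, 0], [0, 0, 0]]
    - [0, [0, 0, 0], [0, 0, 0]]

```text
clock: 15.63
tcp_pos: [0.5004, 0.0317, 0.1849]
eef_rot: [-2.067, 2.362, -0.003]
ft_force: [0.4, -0.9, 0.3]
finger_gap: 0.0112
```

```bash
python3 - <<'E'
from h import *
import time
a=cv2.imread('pics/s7.png');_,b=snap('scene','s10.png')
r=cv2.matchTemplate(b[228:285,322:370],a[236:270,334:355],cv2.TM_CCOEFF_NORMED);print('fin shift px',np.array(cv2.minMaxLoc(r)[3])-[12,8],r.max())
for _ in range(4): read_camera('scene')
s=readout.sense();print(s['clock'],s['tcp_pos'],turn(s,-np.pi/2-.132),s['ft_force'],s['finger_gap'],abs(s['qd']).max())
g=cv2.cvtColor(b,cv2.COLOR_BGR2GRAY)
for u in(310,315,318):print(u,g[255:270,u].tolist())
E
```

```text
fin shift px [0 0] 0.9499091
15.8833 [0.50037992 0.03169565 0.18493314] [-0.001  0.003  0.001] [-0.44254961 -0.51313144  0.60290419] 0.010901445196166114 0.00214772763095879
310 [44, 43, 42, 43, 45, 34, 40, 46, 82, 64, 63, 72, 73, 72, 74]
315 [43, 44, 46, 43, 43, 42, 45, 42, 31, 42, 82, 74, 62, 66, 75]
318 [45, 44, 44, 44, 45, 45, 44, 43, 42, 30, 43, 50, 137, 67, 62]
```

```bash
python3 -c "
from rig import manip;print(manip.sign_off())"
```

```text
the job is handed in; nothing more can be done
None
```

The capacitor is set up with the thin sheet half inserted. I handed the job in at about 15.9 s, with the gripper still holding the sheet. The sign-off gave no verdict, so these are my own checks.

- **Carriage:** I pushed it by its grip until I felt the hard stop (0.0828), then backed off 2.9 mm, which puts it at about 0.080. A wrist picture then showed the grip and the lips of both plates about 1 mm from where the model put them. The rider was hidden behind the carriage in that view, so I never saw the pointer and rider line up. The setting rests on the stop and the model.
- **Sheet:** the fingers closed to 10.9 mm on the tab, which confirms it is the thin sheet. Wrist forces during insertion stayed under about 4 N.
- **Last checks:**
  - **Depth:** the engraved line is within about 1–2 mm of the lips' height. By the finger position, the sheet's lower edge is at about 67 mm against the 68 mm wanted.
  - **Alignment:** tool tilt and yaw error are about 0.003 rad, and the sheet is about 2 mm off centre sideways.
  - **Stability:** the grip is holding at 10.9 mm, the arm is still, and the carriage grip has not moved in the pictures since before insertion.
- **Not measured:** I have no direct reading of how hard each plate presses. I estimate about 2 N each from the spring data. The thick sheet, timer and flask were not approached, but I did not check them again at the end.

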